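Swing in the tote's bail and stack the vial caddy

ROBOT

A 6-joint arm with a two-finger parallel gripper is mounted at the origin on a cart in front of the work surface, level with it; the furniture and walls round the work are solid. World frame = base frame: x ahead of the robot, y to its left, z up, the work surface at z = 0. Lengths are in mm, angles in rad, forces in N, time in s.
With the tool pointing down it reaches from about 350 to 875 mm from the base axis. Payload 4.2 kg.
Tool frame: the origin (TCP) lies at the very end of the fingers, on their centre line; the grasp point (between the pads) lies 19 mm behind it; z points along the fingers, y is the direction in which the jaws open and shut (so a half turn about z gives the same grasp; the last joint's range is limited). The gripper opens to 85 mm and grips with 20 to 120 N. Pads are 22 mm wide; open, the fingers measure 114 mm over their backs; the gripper's body (76 mm by 85 mm) begins 54 mm behind the grasp point. The pads swing forward as they close: fully open they stand 13 mm farther back than shut.
Start: joints at [-1.047, 0.385, 0.008, 0, -1.194, -0.259], TCP at [163.589, -603.19, 231.312] pointing down, gripper open.
Joint ranges: [-3.14, 3.14], [-1.21, 2.06], [-1.07, 1.41], [-3.16, 2.05], [-2.99, -0.16], [-3.1, 3.1]. Speed limits (rad/s): [2.79, 2.79, 3.14, 3.14, 3.14, 3.14].

INTERFACE

Orientations are given as a unit quaternion [x, y, z, w].
In Python, from bench import arm gives the robot as it stands.
- The arm moves only by the tool apply_moves, never from a script. Its argument "plan" is one flat list of numbers, 5 for each row, row after row: the gripper's target within -1 to 1 (shut at 1, half-way at 0, fully open at -1), then the shift along the world's x, y, z in m, then the turn about the world's z in degrees. A call has 1 to 8 rows; each row is the pose to reach, as a shift and turn from the pose commanded when the call began; what a row does not reach only later rows make up. A row lasts 1/12 s, in which the tool goes at most 41.7 mm and 7.16 degrees, less where a joint would pass 70% of its speed; a pose out of reach is approached as far as the arm can. A call with a gripper value outside its range is refused whole. The fingers move at their own pace and stop on an object; the grip force is fixed at half the most. Time passes only in rows, so rows that repeat a pose let the fingers close. It gives the time, the measured TCP pose, the force and the opening at its end, in the units of the state.
- arm.read_state(): the state, without advancing time (a new reading comes with each control period).
- arm.get_image(name): name is "side" or "top" or "wrist"; returns a dict with "color" (400x640x3 uint8, red, green, blue), "range_z" (400x640 float32, mm along the optical axis (not along the pixel's ray), 0 where there is no reading), "camera_matrix" (3x3 intrinsics, pixels), "camera_from_world" (4x4, takes a point from world to camera coordinates); the wrist camera has in their place "mount" (4x4, takes a point from camera to tool coordinates, whose origin is the TCP and whose axes are the flange's). Camera axes: x right, y down, z forward; pixel columns grow to the right and rows downward; lengths in mm; the calibration is good to about 2 mm. A picture is of the moment at which its call begins: read the wrist's pose just before it.
- arm.job_done(): hands the job in, once; it reports no verdict.
The state is a dict: "clock": time; "joints": joint angles; "joint_vel": joint speeds; "joint_efforts": joint torques, N m; "position": TCP position; "ee_rot": TCP orientation; "contact_force": force on the tool from outside, world axes, zero at the start; "wrist_torque": the same for the moment, N m; "gripper_width": finger opening in mm.
Only numpy, scipy, OpenCV 4.12 (cv2) and the standard library are available. Lean on these libraries where they do the work, as an engineer would, in place of code of your own. Each camera call takes 0.05 s, during which the arm holds its last target.

TASK

Swing the tote's leaning red bail arm fully in, so that it lies flat across the mouth like the other one. Then stack the caddy with the blue-capped vials on the two bails, upright, centred and square along the tote, setting it down rather than dropping it, and let go. Leave the caddy with the green-capped vials where it stands.

Things in the scene. Friction and masses are not known exactly. Their poses are not given: they have to be found in the camera images.
- tote: Fixed grey open tote, 120 (x) x 200 (y) x 65 mm; a petri dish under 20 mm high on its floor. Origin: centre of underside, y along its length, z up. A U-shaped bail is hinged at each end, with a red crossbar along x, 9 mm thick, 104 mm long. The +y bail is already in, bar at y=+45, z=70 mm. Both in, the bars lie at y=-45 and +45, tops at z=74.5 mm: the caddy rests there.
- bail_open (a joint): Angle (rad) of the leaning bail at the tote's -y end: 0 level outward, 1.57 upright, 3.14 fully in, level across the mouth at its stop. Hinge line along the tote's x at y=-90, z=70 mm. Red bar's centre in the tote's frame: x=0, y=-90-45cos(angle), z=70+45sin(angle) mm. Stiff hinge (0.04 N m, 1 N at the bar): stays where it is left. No obstacle round the bar in its swing.
- caddy_blue: White caddy with four BLUE-capped vials fixed in it, 85 (x) x 130 (y) mm, flat underside, about 0.3 kg. Origin: centre of underside, z up. Grey handle bar along x over its middle: 12 mm thick (y), 60 mm free between posts (x), z=76 to 100 mm. Vials reach z=58 mm and lie 34 mm or more off the bar's centre in y. Stacked, its y lies along the tote's y, either way round.
- caddy_green: The same caddy with four GREEN-capped vials: a bystander, to be left alone. Origin: centre of its underside. One caddy stands to the left, the other behind the tote. Between them, beyond x=0.54 m in the world for y=0.05 to 0.45 m, stand a tall microscope, its eyepieces towards the robot, and a lamp (up to 0.4 m high): pass on the robot's side, at x under 0.45 m.

How it is judged (in metres and radians):
On the way:
1. the leaning bail is swung fully in (within about 10 degrees) before the caddy is over the tote (value of joint bail_open above 2.97 rad and horizontal distance between caddy_blue and tote above 0.1 m), for 0.2 s.
At the end, for the whole second after the job is handed in: Bail in (over 2.97 rad); blue caddy still and level (0.1 rad) on both bails, underside 68 to 81 mm above the tote's, centre within 18 mm of the tote's in plan, lengths aligned within 0.2 rad either way round; green caddy within 20 mm of its start (value of joint bail_open above 2.97 rad and horizontal distance between caddy_blue and tote below 0.018 m and z of caddy_blue in the frame of tote between 0.068 and 0.081 m and angle between caddy_blue's own z axis and vertical below 0.1 rad and angle between the y axis of caddy_blue and the y axis of tote, either way round below 0.2 rad and linear speed of caddy_blue below 0.02 m/s and distance of caddy_green from where it was at the start of the episode below 0.02 m); the robot touches nothing.
It fails at once if the green-capped caddy is moved by 20 mm or more (distance of caddy_green from where it was at the start of the episode above 0.02 m).
It fails at once if the blue-capped caddy is tipped by more than about 35 degrees (angle between caddy_blue's own z axis and vertical above 0.6 rad).
It fails at once if the blue-capped caddy is dropped onto the tote (faster than 0.5 m/s just above the bails) (horizontal distance between caddy_blue and tote below 0.06 m and z of caddy_blue in the frame of tote below 0.095 m and linear speed of caddy_blue above 0.5 m/s).
It also fails if it takes over 72 s, if anything falls off the work surface, if the arm or the gripper's body presses on something with over 40 N, if the wrist force passes 120 N, or if a joint passes its speed limit or range.

## Working session

There is one attempt and no reset: what is moved stays moved. The work goes in short steps, Python scripts to look and compute and a tool call to move; the robot and the scene stay as the last step left them, time stands still between calls to the robot, and variables do not carry over. Pictures are saved under pics/ and viewed, and the job is handed in when it is done.

Besides the shell and the picture viewer there is one more tool, called after "Call:" as a command line: name --argument value ..., lists and objects as JSON in quotes. apply_moves: Moves the arm, as the interface text tells. Its arguments: {"type":"object","properties":{"plan":{"type":"array","items":{"type":"number"}}},"required":["plan"]}

```bash
mkdir -p pics; cat > h.py <<'E'
import numpy as np, cv2
from bench import arm
def pts(im):
    K=im["camera_matrix"];T=np.linalg.inv(im["camera_from_world"]);z=im["range_z"]
    v,u=np.mgrid[:z.shape[0],:z.shape[1]]
    p=np.stack([(u-K[0,2])/K[0,0]*z,(v-K[1,2])/K[1,1]*z,z,np.ones_like(z)],-1)
    return (p@T.T)[...,:3]
E
python3 - <<'E'
from h import *
print(arm.read_state())
for n in("side","top"):
    im=arm.get_image(n); cv2.imwrite(f"pics/{n}0.png",im["color"][...,::-1]); np.savez(f"{n}0.npz",**im)
    print(n,np.linalg.inv(im["camera_from_world"]).round(2).tolist(),im["camera_matrix"].tolist())
E
```

```text
{'clock': 0.0, 'joints': array([-1.04740542e+00,  3.85565185e-01,  6.60772523e-03, -5.23305225e-04,
       -1.19398064e+00, -2.58595900e-01]), 'joint_vel': array([-0.00114354, -0.00030067, -0.00020606, -0.00041031,  0.00130081,
       -0.00056659]), 'joint_efforts': array([ 1.70735329e-03, -3.92288733e+01,  1.88400882e+01,  4.18613702e+00,
       -4.66529615e-03,  9.03288793e-06]), 'position': array([ 163.43651336, -602.64153713,  230.2056771 ]), 'ee_rot': array([-1.31915268e-01,  9.91260388e-01,  1.08274816e-03, -1.83283050e-04]), 'contact_force': array([ 0.40540858,  0.71336046, -0.62552118]), 'wrist_torque': array([ 0.02538172,  0.02947242, -0.01851151]), 'gripper_width': 85.21390667978238}
side [[-0.94, -0.16, 0.29, 257.01], [-0.33, 0.51, -0.79, 935.48], [-0.02, -0.85, -0.53, 656.26], [0.0, 0.0, 0.0, 1.0]] [[366.16141298745015, 0.0, 319.7123710888435], [0.0, 366.16141298745015, 195.51951506075457], [0.0, 0.0, 1.0]]
top [[0.02, -0.98, 0.21, 343.84], [-1.0, -0.02, -0.0, 79.91], [0.0, -0.21, -0.98, 1014.13], [0.0, 0.0, 0.0, 1.0]] [[370.08251205947505, 0.0, 317.83013659231773], [0.0, 370.08251205947505, 201.20509689605703], [0.0, 0.0, 1.0]]
```

View pics/top0.png

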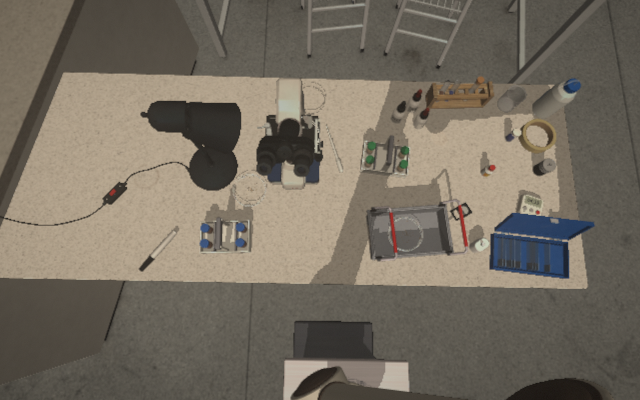

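View pics/side0.png

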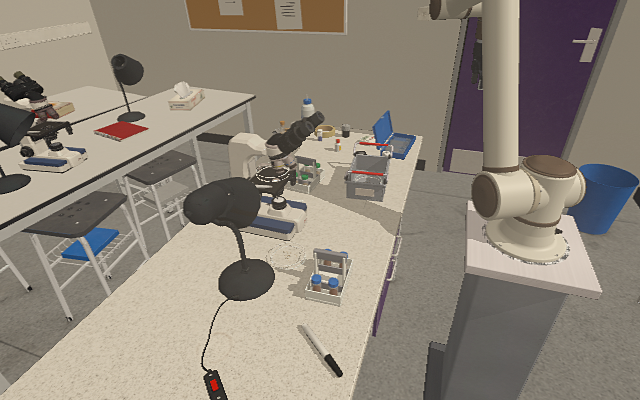

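The top view shows the blue caddy at about (226,236) and the green one at (385,157). The tote is at (410,231), with its inner bail bar at (393,231) and the leaning bar at (463,225). Next I'll measure these.

```bash
python3 - <<'E'
from h import *
im=dict(np.load("top0.npz")); P=pts(im); c=im["color"]; hsv=cv2.cvtColor(c,cv2.COLOR_RGB2HSV)
H,S,V=[hsv[...,i].astype(int) for i in range(3)]
def rep(n,m):
    k,l,st,ce=cv2.connectedComponentsWithStats(m.astype(np.uint8))
    for i in range(1,k):
        if st[i,4]<8: continue
        q=P[(l==i)&(im["range_z"]>0)]
        print(n,st[i].tolist(),np.median(q,0).round(1),q.min(0).round(),q.max(0).round(), cv2.minAreaRect(q[:,:2].astype(np.float32)))
box=np.zeros(H.shape,bool); box[120:275,150:475]=1
rep("red",box&((H<8)|(H>172))&(S>140)&(V>90))
rep("blue",box&(abs(H-108)<12)&(S>150)&(V>90))
rep("green",box&(abs(H-70)<20)&(S>100))
# table level & caddy regions
print(np.median(P[255:265,280:330].reshape(-1,3),0))
def reg(n,u0,u1,v0,v1,z0,z1):
    q=P[v0:v1,u0:u1].reshape(-1,3); q=q[(q[:,2]>z0)&(q[:,2]<z1)]
    print(n,len(q),np.median(q,0).round(1),cv2.minAreaRect(q[:,:2].astype(np.float32)))
reg("blue bar",190,260,205,265,88,110)
reg("blue all",190,260,205,265,10,110)
reg("green all",355,415,130,180,10,110); reg("green bar",355,415,130,180,88,110)
reg("tote rim",360,455,195,265,55,85)
for z in (0,):
  a=cv2.resize(c[190:275,355:480],None,fx=6,fy=6,interpolation=cv2.INTER_CUBIC); cv2.imwrite("pics/tote_a.png",a[...,::-1])
a=cv2.resize(c[205:265,185:265],None,fx=8,fy=8,interpolation=cv2.INTER_CUBIC); cv2.imwrite("pics/blue_a.png",a[...,::-1])
E
```

```text
red [458, 205, 10, 41, 117] [ 490.7 -282.5  102.2] [ 440. -309.   42.] [ 541. -275.  107.] ((491.3880920410156, -295.5290222167969), (101.51140594482422, 33.28530502319336), 5.393775463104248)
red [390, 213, 7, 39, 108] [ 470.2 -114.8   73.1] [ 425. -136.    3.] [ 529. -108.   77.] ((476.937744140625, -121.74977111816406), (103.74816131591797, 22.71177864074707), 6.185394287109375)
green [369, 142, 6, 7, 35] [713.6 -65.9  57.5] [705. -72.  52.] [722. -58.  63.] ((713.4842529296875, -65.0464859008789), (13.84978199005127, 17.77618980407715), 86.41981506347656)
green [404, 147, 5, 7, 19] [ 700.3 -159.5   56.6] [ 692. -165.   54.] [ 710. -153.   61.] ((700.5518188476562, -159.3966522216797), (8.28892707824707, 17.42426109313965), 63.627471923828125)
green [367, 156, 5, 7, 23] [675.7 -57.5  57.7] [665. -63.  52.] [682. -52.  61.] ((674.7479858398438, -57.71016311645508), (9.516216278076172, 17.630199432373047), 47.72107696533203)
green [400, 160, 7, 8, 37] [ 661.1 -150.2   56.9] [ 652. -158.   53.] [ 673. -141.   60.] ((661.51416015625, -150.28648376464844), (15.453380584716797, 19.16063690185547), 46.77271270751953)
[403.28737423 112.12899178  -0.7039756 ]
blue bar 178 [455.8 325.6  98.2] ((458.3030090332031, 326.4310607910156), (77.47176361083984, 14.541854858398438), 3.8823964595794678)
blue all 1106 [456.5 323.5  34.4] ((481.075439453125, 327.08966064453125), (129.8119659423828, 133.1779022216797), 2.592709541320801)
green all 1097 [ 680.1 -104.6   32.4] ((687.17919921875, -106.94099426269531), (130.5879669189453, 86.54832458496094), 82.56343078613281)
green bar 148 [ 685.8 -106.1   98.2] ((687.0120849609375, -106.53265380859375), (13.219136238098145, 77.78529357910156), 84.0119400024414)
tote rim 1219 [ 478.1 -131.1   64.7] ((477.2175598144531, -160.42770385742188), (139.98300170898438, 214.80709838867188), 5.622267246246338)
```

View pics/tote_a.png

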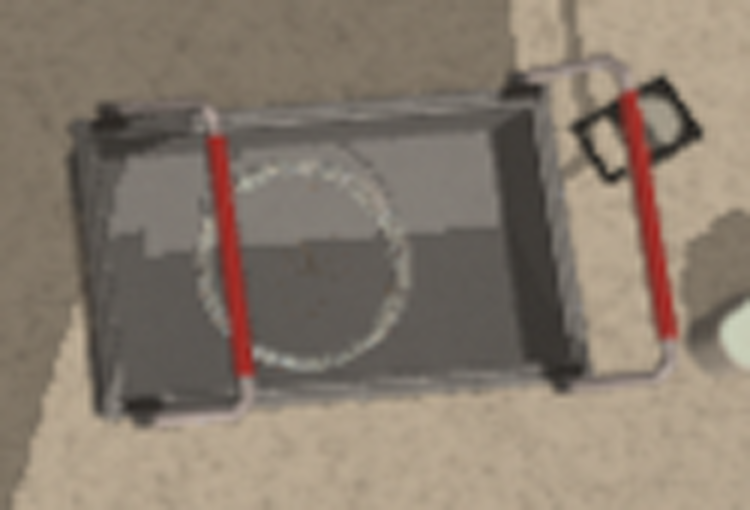

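View pics/blue_a.png

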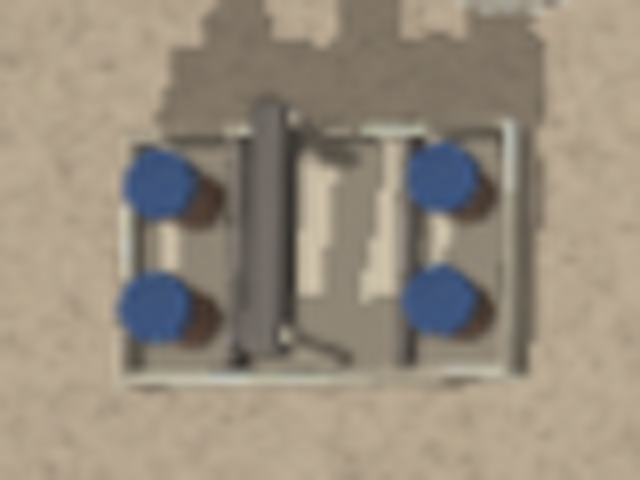

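```bash
cat >> h.py <<'E'
def ray(im,u,v,z):
    K=im["camera_matrix"];T=np.linalg.inv(im["camera_from_world"])
    uv=np.stack([np.ravel(u),np.ravel(v)],-1).astype(float)
    d=np.c_[(uv-K[:2,2])/[K[0,0],K[1,1]],np.ones(len(uv))]@T[:3,:3].T
    o=T[:3,3]; return o+d*((z-o[2])/d[:,2])[:,None]
def line(q):
    vx,vy,x,y=cv2.fitLine(q[:,:2].astype(np.float32),cv2.DIST_HUBER,0,.01,.01).ravel()
    d=np.array([vx,vy])*(1 if vx>0 else -1); t=(q[:,:2]-[x,y])@d
    lo,hi=np.percentile(t,[1,99]); return np.array([x,y])+d*(lo+hi)/2, np.degrees(np.arctan2(d[1],d[0])), hi-lo
E
python3 - <<'E'
from h import *
for n in("top","side"):
    im=dict(np.load(n+"0.npz")); P=pts(im); hsv=cv2.cvtColor(im["color"],cv2.COLOR_RGB2HSV)
    H,S,V=[hsv[...,i].astype(int) for i in range(3)]
    red=((H<8)|(H>172))&(S>140)&(V>90)
    Z=P[...,2]
    for nm,xy,r,zr,zpl,m in(("in",(472,-118),75,(60,85),73,red),("lean",(491,-285),75,(85,120),103,red),("bluebar",(457,326),55,(90,110),100,Z>0),("greenbar",(686,-106),55,(90,110),100,Z>0)):
        mm=m&(np.hypot(P[...,0]-xy[0],P[...,1]-xy[1])<r)&(Z>zr[0])&(Z<zr[1])
        if mm.sum()<10: print(n,nm,mm.sum());continue
        q=P[mm]; v,u=np.nonzero(mm); rq=ray(im,u,v,zpl)
        print(n,nm,mm.sum(),"depth",*[np.round(a,1) for a in line(q)],"z",np.percentile(q[:,2],[10,50,90]).round(1),"ray",*[np.round(a,1) for a in line(rq)])
    cap=(H>95)&(H<125)&(S>120)&(P[...,2]>45)&(P[...,2]<70)&(np.hypot(P[...,0]-457,P[...,1]-326)<100)
    k,l,st,ce=cv2.connectedComponentsWithStats(cap.astype(np.uint8))
    for i in range(1,k):
        if st[i,4]>5: print(n,"cap",np.median(P[l==i],0).round(1),ray(im,*ce[i],58).round(1))
E
```

```text
top in 105 depth [ 473.3 -114.4] 5.5 97.8 z [71.4 73.2 75. ] ray [ 473.4 -114.5] 5.5 97.8
top lean 114 depth [ 489.4 -282.4] 6.3 99.3 z [100.1 102.2 104.3] ray [ 489.1 -282.3] 5.8 98.6
top bluebar 169 depth [458.8 326.1] 1.6 75.0 z [ 95.1  98.3 100.5] ray [458.6 325.9] 2.0 74.8
top greenbar 147 depth [ 686.5 -105.9] -6.6 75.8 z [ 94.8  98.2 100.5] ray [ 684.8 -105.5] -7.3 78.0
top cap [480.6 280.6  57.7] [[481.2 280.7  58. ]]
top cap [476.2 372.3  57.2] [[477. 372.  58.]]
top cap [441.2 279.2  57.1] [[441.1 279.2  58. ]]
top cap [437.  370.3  57.8] [[437.1 370.2  58. ]]
side in 73 depth [ 470.9 -111.1] 5.8 98.3 z [70.6 73.9 76.4] ray [ 471.1 -112.2] 4.9 98.5
side lean 62 depth [ 487.3 -279.7] 3.9 97.7 z [ 99.7 102.4 105.1] ray [ 487.3 -278.1] 4.8 97.3
side bluebar 227 depth [457.8 332.8] 1.8 77.1 z [ 91.7  98.9 101.4] ray [456.5 334.3] 0.9 77.6
side greenbar 89 depth [ 686.4 -101.8] -6.9 75.2 z [ 91.2  97.7 102.2] ray [683.4 -96.6] -12.8 80.3
side cap [439.9 275.   59.9] [[440.3 273.1  58. ]]
side cap [473.5 378.7  58.8] [[473.5 378.3  58. ]]
side cap [434.8 375.8  58.8] [[434.5 375.5  58. ]]
```

The measurements agree: the bars are about 169 mm apart, so the bail is at about 0.72 rad. The tote centre is about (477.5,-159) with yaw 5.6°. The blue caddy is at (458.7,325.8) with yaw 2.4°. Before moving, I'll check the heights of the clutter near the approach.

```bash
python3 - <<'E'
from h import *
im=dict(np.load("top0.npz")); P=pts(im)
for n,u0,u1,v0,v1 in(("case",488,595,205,280),("bottle",472,492,233,255),("square",448,473,200,220),("near tote L",330,365,195,280),("path between",255,365,200,280)):
    q=P[v0:v1,u0:u1].reshape(-1,3); q=q[q[:,2]>8]
    if len(q): print(n,len(q),q.min(0).round(),q.max(0).round())
E
```

```text
case 3736 [ 344. -599.    8.] [ 564.   80. 1014.]
bottle 207 [ 344. -396.    8.] [ 481.   80. 1014.]
square 209 [ 504. -331.   16.] [ 561. -255.  105.]
near tote L 16 [ 344.   80. 1014.] [ 344.   80. 1014.]
path between 42 [344.  80.  12.] [ 562.  250. 1014.]
```

```bash
python3 - <<'E'
from h import *
im=dict(np.load("top0.npz")); P=pts(im); ok=im["range_z"]>0
for n,u0,u1,v0,v1 in(("case",488,595,205,280),("bottle",472,492,233,255),("square",448,473,200,220)):
    q=P[v0:v1,u0:u1][ok[v0:v1,u0:u1]]
    for a,b in((8,30),(30,60),(60,90),(90,300)):
        w=q[(q[:,2]>a)&(q[:,2]<b)]
        if len(w)>3: print(n,a,len(w),w.min(0).round(),w.max(0).round())
E
```

```text
case 8 2253 [ 367. -595.    8.] [ 564. -385.   30.]
case 30 458 [ 398. -596.   30.] [ 507. -373.   60.]
case 60 475 [ 478. -597.   60.] [ 515. -397.   90.]
case 90 524 [ 485. -599.   90.] [ 521. -398.  126.]
bottle 8 48 [ 427. -396.    8.] [ 481. -334.   30.]
bottle 30 155 [ 432. -374.   30.] [ 467. -334.   45.]
square 30 119 [ 520. -331.   40.] [ 561. -287.   48.]
square 60 10 [ 552. -265.   84.] [ 557. -255.   89.]
square 90 77 [ 504. -283.   90.] [ 556. -262.  105.]
```

Call:
apply_moves --plan '[1,0.03,0.03,0,0,1,0.06,0.055,0,-3,1,0.09,0.08,0,-6,1,0.12,0.105,0,-9.6,1,0.15,0.13,0,-9.6,1,0.18,0.155,0,-9.6,1,0.21,0.18,0,-9.6,1,0.24,0.2,0,-9.6]'

```text
clock: 0.77
position: [404.5, -401.1, 231.1]
ee_rot: [-0.049, 0.999, 0.0, -0.0]
contact_force: [0.1, 0.1, -0.4]
gripper_width: 0.0
```

Call:
apply_moves --plan '[1,0.03,0.024,0,0,1,0.06,0.048,0,0,1,0.089,0.072,0,0,1,0.089,0.072,-0.04,0,1,0.089,0.072,-0.08,0,1,0.089,0.072,-0.12,0,1,0.089,0.072,-0.146,0,1,0.089,0.072,-0.146,0]'

```text
clock: 1.43
position: [488.1, -329.0, 78.5]
ee_rot: [-0.048, 0.999, 0.003, -0.006]
contact_force: [-0.9, -0.5, -0.6]
gripper_width: -0.0
```

```bash
python3 - <<'E'
from h import *
for n in("top","side"):
    im=arm.get_image(n); cv2.imwrite(f"pics/{n}1.png",im["color"][...,::-1])
    c=im["color"]; a=c[150:280,340:560] if n=="top" else c[110:240,290:460]
    cv2.imwrite(f"pics/{n}1c.png",cv2.resize(a,None,fx=3.5,fy=3.5)[...,::-1])
print(arm.read_state()["position"])
E
```

```text
[ 492.48418027 -331.35477198   84.96701019]
```

View pics/top1c.png

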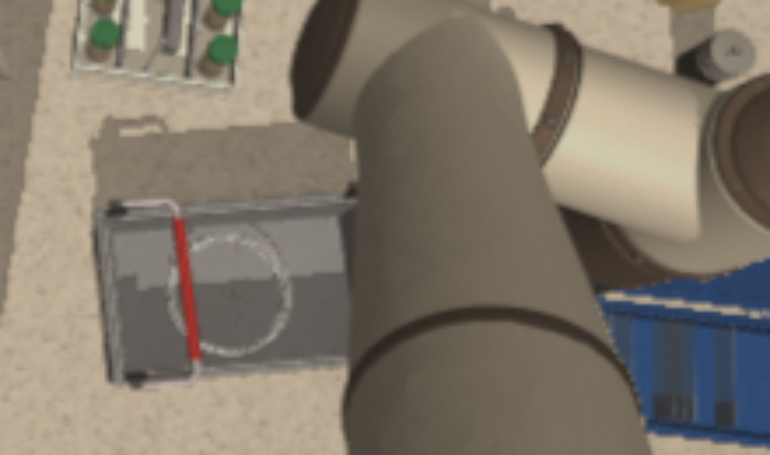

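View pics/side1c.png

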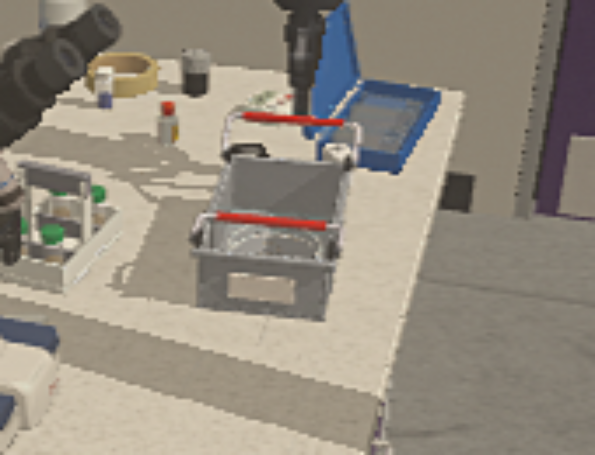

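The fingers stand behind the leaning bar at about (300,100) in the side crop, near its middle. I'll push along the tote's +y.

Call:
apply_moves --plan '[1,-0.001,0.012,0,0,1,-0.002,0.024,0,0,1,-0.003,0.034,0,0,1,-0.004,0.044,0,0,1,-0.005,0.054,0,0,1,-0.006,0.064,0,0,1,-0.007,0.074,0,0,1,-0.008,0.084,0,0]'

```text
clock: 2.2
position: [484.7, -245.9, 86.3]
ee_rot: [-0.049, 0.999, -0.0, 0.001]
contact_force: [-0.3, -1.5, -1.4]
gripper_width: 0.4
```

Call:
apply_moves --plan '[1,-0.001,0.007,0,0,1,-0.001,0.014,0,0,1,-0.001,0.014,0,0]'

```text
clock: 2.45
position: [482.9, -231.6, 84.7]
ee_rot: [-0.049, 0.999, 0.0, -0.001]
contact_force: [0.1, 0.4, -0.7]
gripper_width: -0.0
```

```bash
python3 - <<'E'
from h import *
for n in("side",):
    im=arm.get_image(n); c=im["color"]; a=c[110:240,290:460]
    cv2.imwrite(f"pics/{n}2c.png",cv2.resize(a,None,fx=3.5,fy=3.5)[...,::-1])
s=arm.read_state();print(s["position"],s["contact_force"])
E
```

```text
[ 483.23168806 -232.06246401   84.86413831] [-0.29739148  0.71529347  0.41600832]
```

View pics/side2c.png

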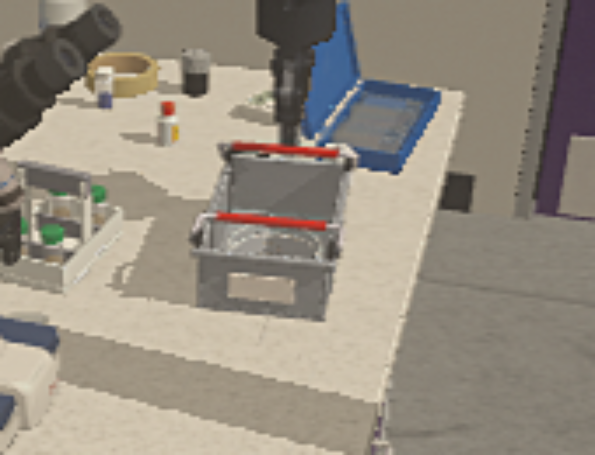

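The bar has swung over in front of the fingers, now at (285,150) in the crop. I'll measure it.

```bash
cat >> h.py <<'E'
C=np.array([477.5,-159.]);TY=np.radians(5.6)
def totef(xy):
    R=np.array([[np.cos(TY),np.sin(TY)],[-np.sin(TY),np.cos(TY)]]); return R@(np.asarray(xy)-C)
def bars(n):
    im=arm.get_image(n);P=pts(im);hsv=cv2.cvtColor(im["color"],cv2.COLOR_RGB2HSV);H,S,V=[hsv[...,i].astype(int) for i in range(3)]
    red=((H<8)|(H>172))&(S>140)&(V>70)&(P[...,2]>55)&(P[...,2]<130)&(np.hypot(P[...,0]-C[0],P[...,1]-C[1])<200)
    k,l,st,ce=cv2.connectedComponentsWithStats(red.astype(np.uint8))
    for i in range(1,k):
        if st[i,4]>10:
            q=P[l==i]; a,b,c=line(q); print(n,st[i,4],"tote xy",totef(a).round(1),"yaw",round(b,1),round(c),"z",np.median(q[:,2]).round(1))
E
python3 - <<'E'
from h import *
bars("side")
E
```

```text
side 65 tote xy [ -2.1 -50.3] yaw 6.0 98 z 101.3
side 73 tote xy [-1.9 48.3] yaw 6.1 98 z 74.3
```

The bail is at about 2.5 rad. Now I'll lift, move over it and press it down.

Call:
apply_moves --plan '[1,0.0,-0.005,0.0,0,1,0,-0.005,0.04,0,1,-0.001,0.01,0.045,0,1,-0.003,0.026,0.045,0,1,-0.003,0.026,0.03,0,1,-0.003,0.026,0.02,0,1,-0.003,0.026,0.01,0,1,-0.003,0.026,0.0,0]'

```text
clock: 3.22
position: [480.6, -207.5, 84.4]
ee_rot: [-0.048, 0.999, 0.0, -0.0]
contact_force: [0.2, 0.5, 1.3]
gripper_width: 0.1
```

Call:
apply_moves --plan '[1,0,0,-0.005,0,1,0,0,-0.009,0,1,0,0,-0.011,0,1,0,0,-0.011,0]'

```text
clock: 3.55
position: [480.1, -207.5, 74.5]
ee_rot: [-0.049, 0.999, -0.0, -0.001]
contact_force: [-2.4, -0.2, 2.5]
gripper_width: 0.4
```

```bash
python3 - <<'E'
from h import *
s=arm.read_state();print(s["position"],s["contact_force"],totef(s["position"][:2]))
bars("side")
E
```

```text
[ 480.14898629 -207.52045085   74.50604424] [-2.36704212 -0.21590499  2.54349058] [ -2.09842256 -48.54737791]
side 61 tote xy [ -1.2 -41.6] yaw 6.0 99 z 73.6
side 71 tote xy [-1.7 48.3] yaw 6.1 99 z 73.9
```

The bars read 90 mm apart at equal height. One small extra press against the stop, then up and off to the caddy.

Call:
apply_moves --plan '[1,0,0,-0.002,0,1,0,0,-0.002,0,1,0,0,-0.002,0]'

```text
clock: 3.85
position: [480.3, -207.5, 74.1]
ee_rot: [-0.049, 0.999, -0.0, -0.0]
contact_force: [-5.1, 2.5, 13.3]
gripper_width: -0.1
```

Call:
apply_moves --plan '[1,0,0,0.03,0,1,0,0,0.07,0,1,0,0,0.11,0,1,-0.02,0.0,0.15,0,1,-0.04,0.035,0.15,-3,-1,-0.06,0.07,0.15,-3,-1,-0.08,0.105,0.15,-3,-1,-0.08,0.145,0.15,-3]'

```text
clock: 4.52
position: [397.1, -62.0, 222.4]
ee_rot: [-0.021, 1.0, 0.0, 0.0]
contact_force: [1.2, 0.4, 0.0]
gripper_width: 36.0
```

```bash
python3 - <<'E'
from h import *
s=arm.read_state();print(s["position"],s["contact_force"],s["joints"])
bars("side");bars("top")
E
```

```text
[397.14861145 -62.0216988  222.39962175] [1.1843629  0.40550904 0.04502497] [ 2.53219594e-01  8.14680363e-04 -5.07411691e-01 -1.00564555e-03
 -1.06231557e+00 -1.78180001e+00]
side 64 tote xy [ -1.1 -41.8] yaw 4.7 99 z 74.3
side 71 tote xy [-1.7 48.6] yaw 4.9 99 z 74.3
top 17 tote xy [42.6 44.9] yaw 0.6 13 z 73.6
```

The press met the stop (13 N), and the bars now read level. Next is travelling to the caddy on the robot's side.

Call:
apply_moves --plan '[-1,0,0.04,0,0,-1,0,0.08,0,0,-1,0,0.12,0,0,-1,0,0.16,0,0,-1,0,0.2,0,0,-1,0,0.24,0,0,-1,0,0.28,0,0,-1,0,0.32,0,0]'

```text
clock: 5.28
position: [400.7, 259.6, 222.3]
ee_rot: [-0.022, 1.0, 0.0, 0.0]
contact_force: [1.2, -0.3, 0.5]
gripper_width: 85.1
```

Call:
apply_moves --plan '[-1,0.02,0.03,0,0,-1,0.042,0.066,0,0,-1,0.062,0.068,0,0,-1,0.062,0.068,0,0,-1,0.062,0.068,0,0]'

```text
clock: 5.7
position: [463.4, 325.6, 220.9]
ee_rot: [-0.022, 1.0, -0.001, -0.001]
contact_force: [-0.7, -0.2, -0.8]
gripper_width: 85.6
```

```bash
python3 - <<'E'
from h import *
from scipy.spatial.transform import Rotation as R
s=arm.read_state();im=arm.get_image("wrist")
print(s["position"],s["ee_rot"],s["joints"],s["gripper_width"]); print(im["mount"].round(2).tolist())
cv2.imwrite("pics/w1.png",im["color"][...,::-1])
T=np.eye(4);T[:3,:3]=R.from_quat(s["ee_rot"]).as_matrix();T[:3,3]=s["position"]
im["camera_from_world"]=np.linalg.inv(T@im["mount"])
P=pts(im);Z=P[...,2];ok=im["range_z"]>0
m=ok&(Z>92)&(Z<108)&(np.hypot(P[...,0]-458,P[...,1]-326)<60)
if m.sum()>20: print("bar",m.sum(),line(P[m]),np.median(Z[m]))
hsv=cv2.cvtColor(im["color"],cv2.COLOR_RGB2HSV);H,S,V=[hsv[...,i].astype(int) for i in range(3)]
cap=ok&(H>95)&(H<125)&(S>120)&(Z>45)&(Z<70)
k,l,st,ce=cv2.connectedComponentsWithStats(cap.astype(np.uint8))
for i in range(1,k):
    if st[i,4]>40: print("cap",st[i,4],np.median(P[l==i],0).round(1))
E
```

```text
[463.42387696 325.60769613 220.92239122] [-2.17455041e-02  9.99763002e-01 -7.43653300e-04 -7.20908029e-04] [ 8.98420493e-01  2.94141986e-01 -1.53550269e-01 -1.73719270e-04
 -1.12516959e+00 -2.42564732e+00] 85.60112048102302
[[0.0, -0.96, -0.27, 69.14], [1.0, 0.0, 0.0, -0.18], [-0.0, -0.27, 0.96, -143.47], [0.0, 0.0, 0.0, 1.0]]
bar 1003 (array([458.16825149, 327.55427903]), np.float32(2.7255309), np.float64(76.21564726980966)) 100.44421103414078
cap 343 [440.2 281.4  59.1]
cap 344 [436.2 372.2  59.2]
cap 325 [479.6 283.   59.1]
cap 326 [475.8 373.9  59.2]
```

View pics/w1.png

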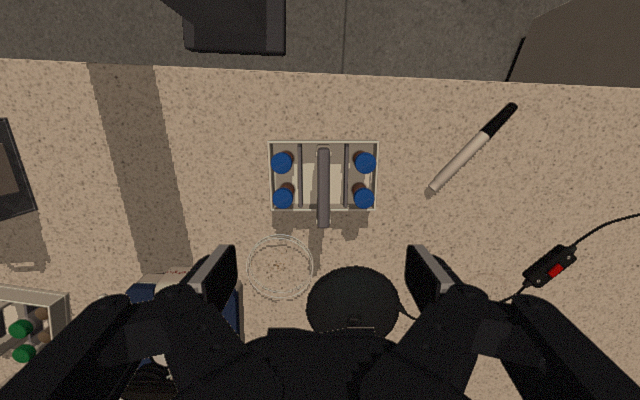

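The wrist view shows the caddy's handle bar at (323,187) px with four blue caps around it. It measures (458.2,327.5), yaw 2.7°, bar top 100 mm, which agrees with the top view within 2 mm. I'll descend and grip.

Call:
apply_moves --plan '[-1,-0.005,0.002,-0.03,0,-1,-0.005,0.002,-0.06,0,-1,-0.005,0.002,-0.09,0,-1,-0.005,0.002,-0.115,0,-1,-0.005,0.002,-0.135,0,-1,-0.005,0.002,-0.149,0,-1,-0.005,0.002,-0.15,0,-1,-0.005,0.002,-0.15,0]'

```text
clock: 6.42
position: [457.2, 326.8, 72.3]
ee_rot: [-0.022, 1.0, -0.001, -0.0]
contact_force: [-0.7, 0.9, 1.0]
gripper_width: 85.6
```

Call:
apply_moves --plan '[1,0,0,0,0,1,0,0,0,0,1,0,0,0,0,1,0,0,0,0,1,0,0,0,0,1,0,0,0,0,1,0,0,0,0,1,0,0,0,0]'

```text
clock: 7.08
position: [457.8, 328.0, 72.8]
ee_rot: [-0.023, 1.0, 0.0, 0.0]
contact_force: [-0.8, -1.5, 4.0]
gripper_width: 10.9
```

Call:
apply_moves --plan '[1,0,0,0.01,0,1,0,0,0.02,0,1,0,0,0.035,0,1,0,0,0.05,0,1,0,0,0.05,0,1,0,0,0.05,0]'

```text
clock: 7.58
position: [457.7, 328.1, 123.1]
ee_rot: [-0.022, 1.0, 0.001, 0.001]
contact_force: [-0.3, -0.0, -4.2]
gripper_width: 10.9
```

```bash
python3 - <<'E'
from h import *
s=arm.read_state();print(s["position"],s["contact_force"],s["wrist_torque"],s["gripper_width"])
im=arm.get_image("side"); cv2.imwrite("pics/s3.png",cv2.resize(im["color"][140:340,220:460],None,fx=3,fy=3)[...,::-1])
E
```

```text
[457.71786491 328.13804466 123.10887704] [-0.26746844 -0.03465605 -4.1514378 ] [-0.06286702  0.04971841 -0.03908142] 10.945016319601221
```

View pics/s3.png

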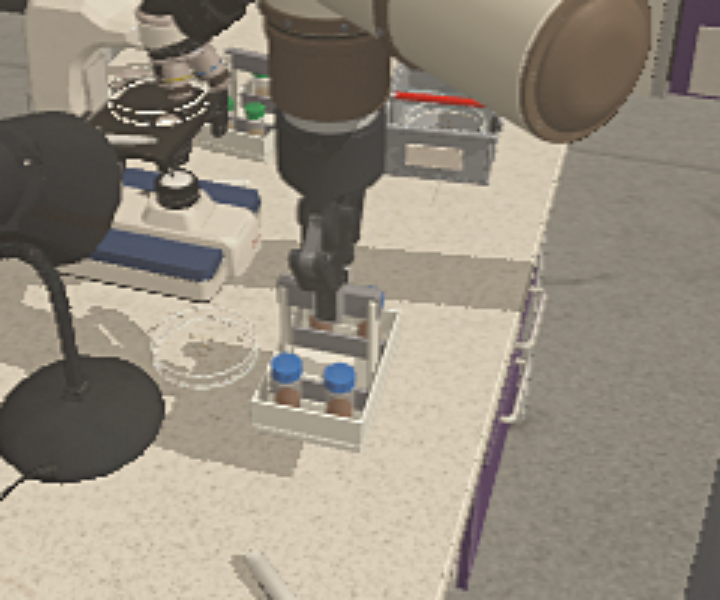

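The caddy is held and lifted clear (opening 10.9 mm, about 4 N). I'll carry it over at x≈0.40.

Call:
apply_moves --plan '[1,-0.01,0,0.02,0,1,-0.025,-0.01,0.045,0,1,-0.04,-0.025,0.07,0,1,-0.055,-0.05,0.095,0,1,-0.058,-0.08,0.115,0,1,-0.058,-0.11,0.117,0,1,-0.058,-0.14,0.117,0,1,-0.058,-0.17,0.117,0]'

```text
clock: 8.3
position: [398.5, 156.2, 238.7]
ee_rot: [-0.023, 1.0, -0.0, -0.001]
contact_force: [0.1, -0.4, -3.0]
gripper_width: 10.9
```

Call:
apply_moves --plan '[1,0,-0.03,0,0,1,0,-0.06,0,0,1,0,-0.09,0,0,1,0,-0.12,0,0,1,0,-0.15,0,1,1,0,-0.18,0,2,1,0,-0.21,0,3,1,0,-0.23,0,3]'

```text
clock: 8.97
position: [398.2, -74.2, 238.1]
ee_rot: [-0.048, 0.999, -0.0, -0.001]
contact_force: [0.2, 0.0, -3.0]
gripper_width: 10.9
```

```bash
python3 - <<'E'
from h import *
s=arm.read_state();print(s["position"],s["ee_rot"],s["contact_force"],s["wrist_torque"],s["gripper_width"])
bars("side")
E
```

```text
[398.15316294 -74.21968772 238.13211012] [-4.80876513e-02  9.98842056e-01 -2.80244168e-05 -1.45712766e-03] [ 0.23182763  0.04755167 -2.96899469] [ 0.06809514 -0.10271802  0.04206998] 10.853100203165157
side 36 tote xy [ 20.3 -42.2] yaw 4.7 57 z 73.4
side 71 tote xy [-1.6 47.7] yaw 5.9 99 z 73.6
```

Call:
apply_moves --plan '[1,0.02,-0.022,0,0,1,0.04,-0.043,0,0,1,0.06,-0.064,0,0,1,0.079,-0.084,0,0,1,0.079,-0.084,-0.015,0,1,0.079,-0.084,-0.035,0,1,0.079,-0.084,-0.055,0,1,0.079,-0.084,-0.055,0]'

```text
clock: 9.68
position: [474.7, -155.7, 178.8]
ee_rot: [-0.048, 0.999, 0.001, -0.006]
contact_force: [-1.1, 0.2, -4.9]
gripper_width: 11.4
```

```bash
python3 - <<'E'
from h import *
s=arm.read_state();print(s["position"],s["ee_rot"],s["contact_force"],totef(s["position"][:2]))
for n in("side","top"):
    im=arm.get_image(n); c=im["color"]; a=c[150:280,340:560] if n=="top" else c[90:240,290:460]
    cv2.imwrite(f"pics/{n}4.png",cv2.resize(a,None,fx=3.5,fy=3.5)[...,::-1])
E
```

```text
[ 474.66848054 -155.73547471  178.84799011] [-0.0475877   0.99884804  0.00138591 -0.00600684] [-1.0608399   0.18235198 -4.92472535] [-2.4994439  3.5252529]
```

View pics/side4.png

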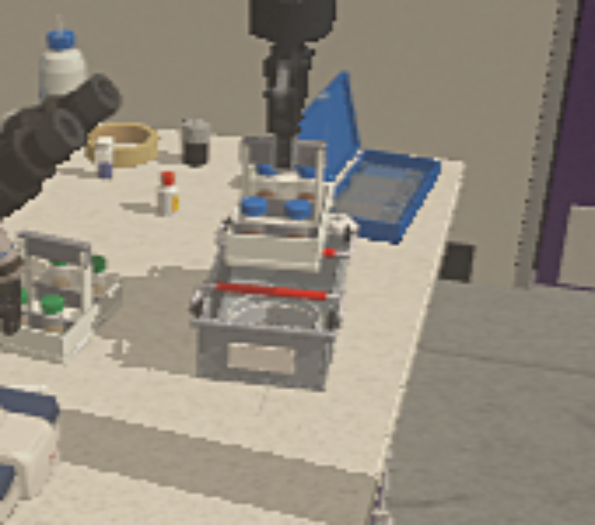

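View pics/top4.png

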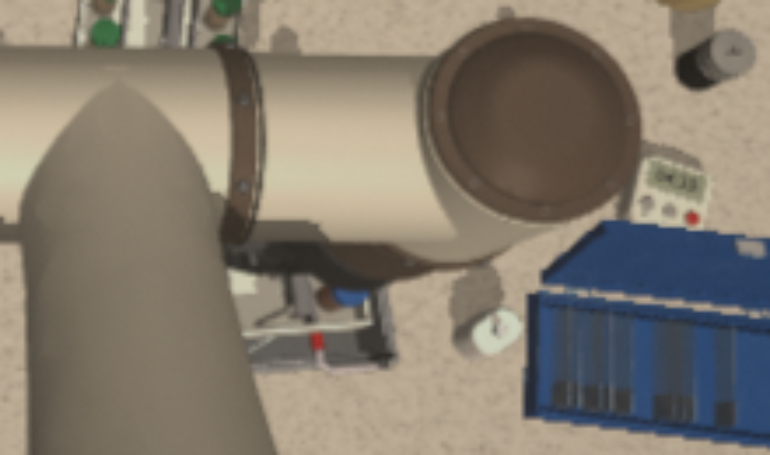

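The caddy hangs level over the tote, at about (275,230) in the side crop. I'll check it against the tote in that same view, which cancels the camera's bias.

```bash
cat >> h.py <<'E'
def caps(n,z0,z1):
    im=arm.get_image(n);P=pts(im);hsv=cv2.cvtColor(im["color"],cv2.COLOR_RGB2HSV);H,S,V=[hsv[...,i].astype(int) for i in range(3)]
    m=(H>95)&(H<125)&(S>120)&(P[...,2]>z0)&(P[...,2]<z1)&(np.hypot(P[...,0]-C[0],P[...,1]-C[1])<90)
    k,l,st,ce=cv2.connectedComponentsWithStats(m.astype(np.uint8))
    for i in range(1,k):
        if st[i,4]>4: q=np.median(P[l==i],0); print(n,"cap",st[i,4],totef(q[:2]).round(1),q[2].round(1))
    # front edge of handle bar
    m=(im["range_z"]>0)&(P[...,2]>z1-8)&(P[...,2]<z1+50)&(S<60)&(V>60)&(np.hypot(P[...,0]-C[0],P[...,1]-C[1])<60)
E
python3 - <<'E'
from h import *
s=arm.read_state();print(s["position"],totef(s["position"][:2]))
caps("side",140,200);caps("top",140,200)
bars("side")
E
```

```text
[ 477.8646762  -156.23959791  183.29580748] [0.63230379 2.71164163]
side cap 10 [ 21.  -33.9] 164.3
side cap 12 [-18.6 -32.6] 167.5
side cap 26 [18.4 54.1] 168.4
side cap 26 [-21.5  54.6] 169.6
top cap 17 [-22.2 -40. ] 169.3
side 70 tote xy [-1.6 48.3] yaw 5.3 99 z 73.8
```

Call:
apply_moves --plan '[1,0,-0.004,-0.006,0,1,0,-0.004,-0.012,0,1,0,-0.004,-0.018,0,1,0,-0.004,-0.023,0,1,0,-0.004,-0.027,0,1,0,-0.004,-0.03,0,1,0,-0.004,-0.032,0,1,0,-0.004,-0.032,0]'

```text
clock: 10.6
position: [478.4, -160.2, 151.8]
ee_rot: [-0.049, 0.999, 0.0, -0.0]
contact_force: [-2.0, 0.1, -2.6]
gripper_width: 10.3
```

Call:
apply_moves --plan '[1,0,0,-0.001,0,1,0,0,-0.002,0,1,0,0,-0.003,0,1,0,0,-0.004,0,1,0,0,-0.004,0,1,0,0,-0.004,0]'

```text
clock: 11.1
position: [478.6, -160.2, 148.3]
ee_rot: [-0.049, 0.999, -0.0, 0.0]
contact_force: [-0.6, 0.0, -3.0]
gripper_width: 11.1
```

```bash
python3 - <<'E'
from h import *
s=arm.read_state();print(s["position"],s["contact_force"],totef(s["position"][:2]))
caps("side",120,150)
im=arm.get_image("side"); cv2.imwrite(f"pics/side5.png",cv2.resize(im["color"][90:240,290:460],None,fx=3.5,fy=3.5)[...,::-1])
E
```

```text
[ 478.59772917 -160.20502586  148.33143809] [-0.55671945  0.02676925 -3.00697049] [ 0.97490023 -1.30639435]
side cap 6 [ 21.7 -38.2] 130.8
side cap 6 [-18.8 -35.2] 131.2
side cap 24 [19.2 50.2] 134.8
side cap 25 [-21.1  49.5] 134.6
```

View pics/side5.png

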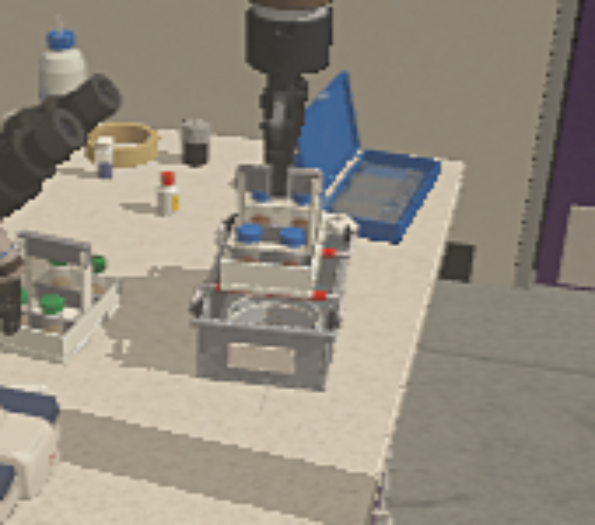

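It's just above the bars and centred. I'll lower it the last millimetre or two until the load comes off.

Call:
apply_moves --plan '[1,0,0,-0.0005,0,1,0,0,-0.001,0,1,0,0,-0.0015,0,1,0,0,-0.0015,0,1,0,0,-0.0015,0]'

```text
clock: 11.62
position: [478.7, -160.2, 147.3]
ee_rot: [-0.049, 0.999, -0.0, 0.0]
contact_force: [-1.9, 0.4, 1.0]
gripper_width: 10.9
```

Call:
apply_moves --plan '[1,0,0,-0.0005,0,1,0,0,-0.0005,0,1,0,0,-0.0005,0]'

```text
clock: 11.87
position: [478.8, -160.3, 147.2]
ee_rot: [-0.049, 0.999, -0.0, 0.0]
contact_force: [-2.6, 1.5, 5.9]
gripper_width: 10.7
```

Call:
apply_moves --plan '[-1,0,0,0,0,-1,0,0,0,0,-1,0,0,0,0,-1,0,0,0,0,-1,0,0,0,0,-1,0,0,0,0,-1,0,0,0,0,-1,0,0,0,0]'

```text
clock: 12.53
position: [478.6, -160.2, 146.3]
ee_rot: [-0.049, 0.999, 0.0, 0.0]
contact_force: [-0.0, -0.1, -0.9]
gripper_width: 85.6
```

Call:
apply_moves --plan '[-1,0,0,0.01,0,-1,0,0,0.03,0,-1,0,0,0.06,0,-1,0,0,0.09,0,-1,0,0,0.12,0,-1,-0.03,0,0.14,0,-1,-0.06,0.02,0.14,0,-1,-0.08,0.05,0.14,0]'

```text
clock: 13.2
position: [397.4, -110.9, 288.2]
ee_rot: [-0.047, 0.999, 0.0, 0.002]
contact_force: [0.3, 1.3, -0.7]
gripper_width: 85.6
```

Call:
apply_moves --plan '[-1,0,0.04,0,0,-1,0,0.08,0,0,-1,0,0.12,0,0,-1,0,0.16,0,0,-1,0,0.2,0,0,-1,0,0.2,0,0]'

```text
clock: 13.7
position: [398.9, 95.0, 287.4]
ee_rot: [-0.052, 0.999, 0.001, 0.001]
contact_force: [-0.1, -0.4, -0.0]
gripper_width: 85.0
```

```bash
python3 - <<'E'
from h import *
s=arm.read_state();print(s["position"],s["contact_force"],s["gripper_width"])
caps("top",115,150);caps("side",115,150);bars("top");bars("side")
for n in("top","side"):
    im=arm.get_image(n);P=pts(im);Z=P[...,2]
    m=(im["range_z"]>0)&(Z>165)&(Z<185)&(np.hypot(P[...,0]-C[0],P[...,1]-C[1])<55)
    if m.sum()>9: a,b,c=line(P[m]);print(n,"handle",totef(a),b-5.6,c,np.median(Z[m]))
    m=(im["range_z"]>0)&(Z>90)&(Z<110)&(np.hypot(P[...,0]-686,P[...,1]+106)<55); a,b,c=line(P[m]);print(n,"green",a,b)
    c=im["color"]; a=c[120:280,340:560] if n=="top" else c[90:240,290:460]
    cv2.imwrite(f"pics/{n}6.png",cv2.resize(a,None,fx=3.5,fy=3.5)[...,::-1])
E
```

```text
[398.86151415  94.9600084  287.3655103 ] [-0.06716846 -0.42230387 -0.00568049] 85.01412126917086
top cap 52 [ 23.2 -47.1] 132.1
top cap 57 [23.1 44.4] 132.1
top cap 61 [-17.4 -47.8] 131.9
top cap 60 [-17.5  44.3] 131.9
side cap 13 [ 18.6 -38.9] 128.3
side cap 10 [-18.9 -37.8] 129.1
side cap 21 [19.9 49.6] 133.8
side cap 29 [-20.4  49.9] 133.4
top 13 tote xy [-45.4 -44.5] yaw -6.8 10 z 73.1
top 12 tote xy [-45.   44.8] yaw 1.9 8 z 72.4
top handle [2.79690035 0.14833447] -0.29660225 76.54800143884721 173.1216788988139
top green [ 686.59496122 -105.93709303] -6.714531
side handle [3.14795491 4.59285077] -0.42885685 75.88885237516209 172.8213120206074
side green [ 686.29282829 -101.39846814] -5.0834875
```

View pics/side6.png

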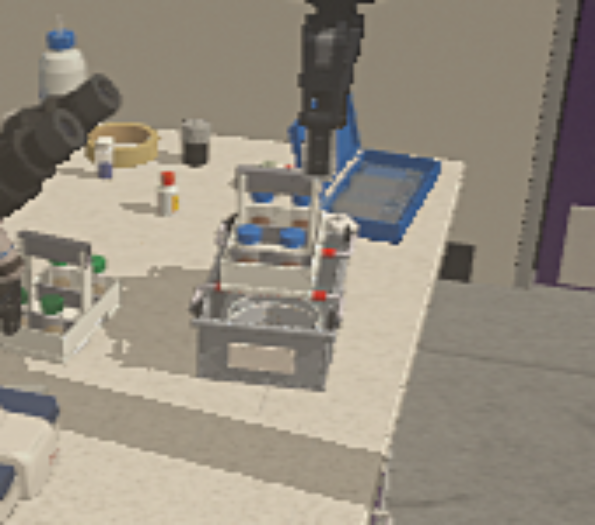

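View pics/top6.png

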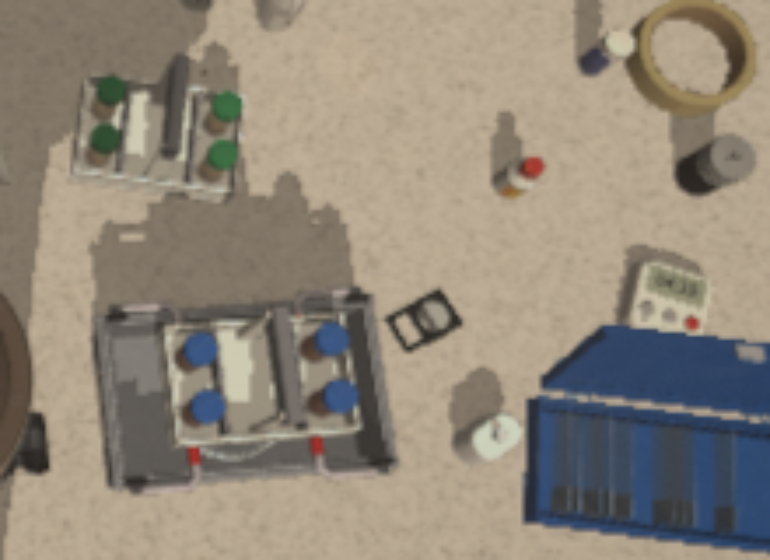

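The caddy sits level on both bars, with all four caps at 132 mm. It is about 3 mm off centre and aligned within 0.5°. The green caddy hasn't moved and the arm is clear, so I'm handing in.

```bash
python3 -c "
from bench import arm
print(arm.job_done())"
```

```text
the job is handed in; nothing more can be done
None
```

The job is done and handed in at about 14 s of the 72 s allowed; no verdict was reported.

I swung the leaning bail over with closed fingers and pressed it onto its stop, where the force rose to 13 N. I then gripped the blue caddy by its handle, carried it over on the robot's side, and lowered it until the bars took the load. After letting go I backed the arm clear.

**Last checks, from the top camera:**
- **Caddy position:** its centre is about 3 mm off the tote's in plan and its length is aligned within about 0.5°. All four caps read 132 mm high, so it is level and resting on both bars.
- **Bails:** the visible bar ends are at y = -44.5 and +44.8 mm, both about 73 mm high, so the bail is fully in.
- **Green caddy:** it has not measurably moved, less than 1 mm.

**Disagreement:** the side camera put the caddy 4 to 5 mm farther along y than the top camera. It had shown a similar 3 to 6 mm offset on other objects before, so I took the top camera's value. Both are well inside the 18 mm limit.

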